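# Sort left- and right-hand quartz supports

## Task

Sort the three frosted quartz supports from the sloping tray into the blue bins: the two left-hand ones into the bin on the robot's left, the right-hand one into the bin on the robot's right (facing a support with its rib crosswise, the toe towards you is at your left on a left-hand one and at your right on a right-hand one). Quartz chips easily, so set each one down gently, without dropping it, standing upright with its toes flat on the bin floor and let go. Leave the cone, the round blank and the torch where they are.

Things in the scene. Friction and masses are not known exactly. Their poses are not given: they have to be found in the camera images.
- left_a: Left-hand frosted quartz support, 100 g. Upright rib 12 (x) x 64 (y) x 45 mm high (z); at its foot two flat toes 10 high, 20 wide, flush with the rib's ends, tips 36 mm from the rib's mid-plane: +y end toe to -x, -y end toe to +x, so the toe nearest a viewer facing the rib is at their left. Origin: mid underside. Starts on the tray, z leaning 30 deg towards the robot, y level across the slope; which of 3 places varies.
- left_b: Left-hand frosted quartz support, 100 g. Upright rib 12 (x) x 64 (y) x 45 mm high (z); at its foot two flat toes 10 high, 20 wide, flush with the rib's ends, tips 36 mm from the rib's mid-plane: +y end toe to -x, -y end toe to +x, so the toe nearest a viewer facing the rib is at their left. Origin: mid underside. Starts on the tray, z leaning 30 deg towards the robot, y level across the slope; which of 3 places varies.
- right: Right-hand frosted quartz support, 100 g. Upright rib 12 (x) x 64 (y) x 45 mm high (z); at its foot two flat toes 10 high, 20 wide, flush with the rib's ends, tips 36 mm from the rib's mid-plane: +y end toe to +x, -y end toe to -x, so the toe nearest a viewer facing the rib is at their right. Origin: mid underside. Starts on the tray, z leaning 30 deg towards the robot, y level across the slope; which of 3 places varies.
- bin_left: open blue plastic bin, fixed, outside 250 (x) x 160 (y) x 55 mm high, walls and floor 5 mm thick. Origin: centre of its underside on the table, so its inner floor is 5 mm above the origin; z up, x along its length. Stands on the table, on the robot's left (+y side).
- bin_right: open blue plastic bin, fixed, outside 250 (x) x 160 (y) x 55 mm high, walls and floor 5 mm thick. Origin: centre of its underside on the table, so its inner floor is 5 mm above the origin; z up, x along its length. Stands on the table, on the robot's right (-y side).
- tray: fixed steel tray with red rubber matting, 276 mm wide (y). Its top rises away from the robot (+x) at 30 deg, from about 77 mm above the table at the low edge to 140 mm at the high edge, 107 mm further in x; an 8 mm lip along the low edge. Three supports stand in a row across y, 84 mm between middles, give or take 16 mm. Origin: on the table under its middle; z up.
- cone: frosted quartz cone blank, loose bystander, 84 mm across, 95 mm high. Origin: centre of the underside.
- puck: frosted quartz round blank, loose bystander, 80 mm across, 50 mm high. Origin: centre of the underside.
- torch: black torch lying on the table, loose bystander, 120 mm long (x), 32 mm high. Origin: on the table, about its middle.
Not all that is in view belongs to the job. What is shaped like the right but orange or purple is not meant. What is shaped like the left_a but turquoise is not meant.

How it is judged:
At the end, for the whole second after the job is handed in: Both left-hand supports are in the bin on the robot's left (+y) and the right-hand one in the bin on the right: each within the bin's walls, underside within about 6 mm of the bin floor, upright within 0.12 rad, at rest (x of left_a in the frame of bin_left between -0.115 and 0.115 m and y of left_a in the frame of bin_left between -0.072 and 0.072 m and z of each of left_a, left_b in the frame of bin_left below 0.011 m and angle between each of left_a, left_b, right's own z axis and vertical below 0.12 rad and linear speed of each of left_a, left_b, right below 0.02 m/s and x of left_b in the frame of bin_left between -0.115 and 0.115 m and y of left_b in the frame of bin_left between -0.072 and 0.072 m and x of right in the frame of bin_right between -0.115 and 0.115 m and y of right in the frame of bin_right between -0.072 and 0.072 m and z of right in the frame of bin_right below 0.011 m); the robot touches nothing.
It fails at once if a support dropped: moving faster than 0.5 m/s with its underside less than 35 mm above the table ((height (world z) of left_a below 0.035 m and linear speed of left_a above 0.5 m/s) or (height (world z) of left_b below 0.035 m and linear speed of left_b above 0.5 m/s) or (height (world z) of right below 0.035 m and linear speed of right above 0.5 m/s)).
It fails at once if the cone, the round blank or the torch moved by more than 20 mm (distance of any of cone, puck, torch from where it was at the start of the episode above 0.02 m).
It also fails if it takes over 67 s, if anything falls off the work surface, if the arm or the gripper's body presses on something with over 40 N, if the wrist force passes 120 N, or if a joint passes its speed limit or range.

## Robot

A 6-joint arm with a two-finger parallel gripper is mounted at the origin on the work surface. World frame = base frame: x ahead of the robot, y to its left, z up, the work surface at z = 0. Lengths are in m, angles in rad, forces in N, time in s.
With the tool pointing down it reaches from about 0.35 to 0.775 m from the base axis. Payload 7.3 kg.
Tool frame: the origin (TCP) lies on the centre line of the jaws, within the pads' length; the fingertips stand 17 mm ahead of it and the grasp point (between the pads) lies 2 mm behind it (robot.tcp_to_tips is the distance from the TCP to the fingertips, in m); z points along the fingers, y is the line along which they close (so a half turn about z gives the same grasp; the last joint's range is limited). The gripper opens to 92 mm and grips with 3 to 60 N. Pads are 19 mm wide; open, the fingers measure 130 mm over their backs; the gripper's body (75 mm by 190 mm) begins 47 mm behind the grasp point.
Start: joints at [-1.363, 0.342, 1.524, -0, 1.275, -0.146], TCP at [0.182, -0.492, 0.244] pointing down, gripper open.
Joint ranges: [-2.53, 2.53], [-0.77, 2.02], [0.04, 2.7], [-1, 4.14], [0.28, 2.66], [-3.11, 3.11]. Speed limits (rad/s): [2.57, 2.57, 3.14, 3.14, 3.14, 3.14].

## Interface

Orientations are given as [roll, pitch, yaw] about the fixed x, y, z axes, in that order (R = Rz(yaw) Ry(pitch) Rx(roll)).
In Python, from cell import robot gives the robot as it stands. The module is installed in compiled form; this text tells all that it offers.
- The arm moves only by the tool carry_out, never from a script. Its argument "commands" is a list of rows, each a list of 3 entries, a list of its own where there are three numbers: the shift along the tool's x, y, z in m, then the turn about the tool's z in rad, then the opening, from 0 (shut) to 1 (fully open). In form: [[[dx, dy, dz], yaw, claw], ...]. A call has 1 to 20 rows; each row shifts and turns the commanded pose from where the row before left it, along the tool's axes as they then stand; what a row does not reach is not made up. A row lasts 1/8 s, in which the tool goes at most 62.5 mm and 10.7 degrees, less where a joint would pass 70% of its speed; a pose out of reach is approached as far as the arm can. A call is refused whole if a number of a shift passes 0.0625 or a number of a turn 0.188, either way. A call with a gripper value outside its range is refused whole. The fingers move at their own pace and stop on an object; "newtons" is the grip in N (left out, the last holds). Time passes only in rows, so rows that do not move let the fingers close. It gives the time, the measured TCP pose, the force, the opening and the grip force at its end, in the units of the state.
- robot.observe(): the state, without advancing time (a new reading comes with each control period).
- robot.read_camera(name): name is "side" or "top" or "wrist"; returns a dict with "pixels" (384x512x3 uint8, red, green, blue), "fx", "fy", "cx", "cy" (pixels), "k1" (the pictures are not rectified: a ray, as slopes to the right and down, at radius r is drawn at 1 + k1 r^2 times it, then the intrinsics apply), "view" (4x4, takes a point from world to camera coordinates); the wrist camera has in their place "T_tool_cam" (4x4, takes a point from camera to tool coordinates, whose origin is the TCP and whose axes are the flange's). Camera axes: x right, y up, looking along -z (the intrinsics and any distortion apply to the point x, -y, -z); pixel columns grow to the right and rows downward; lengths in m; the calibration is good to about 2 mm. A picture is of the moment at which its call begins: read the wrist's pose just before it. There is no depth.
- robot.hand_in(): hands the job in; it is judged then, once.
Trained networks look in a picture, given as the dict that the camera call returned (one of the last four; its "shot" number tells which), for a name from the list of things; names that differ only in an ending like _2 or _b are one class to them, and where a whole thing is asked for, a point or a joint stands for the part that bears it (a point fixed in the world has none). Each returns a list of dicts, best first, with "p" (0 to 1); they miss things now and then, are a little off and sometimes report something else, mostly with a low value. They report only what shows in the picture. A call takes as long as a camera call. They do not tell look-alikes from the thing itself.
- robot.find_in(picture, name): "at" ([column, row] in pixels, amid what is visible of it).
- robot.tip_of(picture, name): "at" ([column, row] in pixels: a listed point, or the origin of a listed thing).
The state is a dict: "time": time; "qpos": joint angles; "qvel": joint speeds; "joint_efforts": joint torques, N m; "tool_pos": TCP position; "tool_rot": TCP orientation; "contact_force": force on the tool from outside, world axes, zero at the start; "torque": the same for the moment, N m; "opening": finger opening in m; "grip_force": force on a finger pad.
Only numpy, scipy, OpenCV 4.12 (cv2) and the standard library are available. Lean on these libraries where they do the work, as an engineer would, in place of code of your own. Each camera call takes 0.05 s, during which the arm holds its last target. There are 200 camera calls.

## Working session

There is one attempt and no reset: what is moved stays moved. The work goes in short steps, Python scripts to look and compute and a tool call to move; the robot and the scene stay as the last step left them, time stands still between calls to the robot, and variables do not carry over. Pictures are saved under pics/ and viewed, at most 10 in all, crops included, and the job is handed in when it is done.

Besides the shell and the picture viewer there is one more tool, called after "Emit:" as name(argument=value, ...) on one line, values as JSON. carry_out: Moves the arm, as the interface text tells. Its arguments: {"type":"object","properties":{"commands":{"type":"array"},"newtons":{"type":"number"}},"required":["commands"]}

```bash
mkdir -p pics
cat > h.py <<'E'
import numpy as np, cv2
from cell import robot
from scipy.spatial.transform import Rotation as R
def ray(p,px):
    x=(px[0]-p["cx"])/p["fx"]; y=(px[1]-p["cy"])/p["fy"]
    rd=np.hypot(x,y); r=rd
    for _ in range(20): r=rd/(1+p["k1"]*r*r)
    s=r/rd if rd>0 else 1
    d=np.array([x*s,-y*s,-1.])
    if "view" in p: T=np.linalg.inv(np.array(p["view"]))
    else: T=p["T"]
    return T[:3,3], T[:3,:3]@d
def at_z(p,px,z):
    o,d=ray(p,px); return o+d*(z-o[2])/d[2]
def proj(p,w):
    V=np.array(p["view"]) if "view" in p else np.linalg.inv(p["T"])
    c=V[:3,:3]@np.asarray(w)+V[:3,3]
    x,y=c[0]/-c[2],-c[1]/-c[2]; k=1+p["k1"]*(x*x+y*y)
    return np.array([p["fx"]*x*k+p["cx"],p["fy"]*y*k+p["cy"]])
def wrist():
    s=robot.observe(); p=robot.read_camera("wrist")
    T=np.eye(4); T[:3,:3]=R.from_euler("xyz",s["tool_rot"]).as_matrix(); T[:3,3]=s["tool_pos"]
    p["T"]=T@np.array(p["T_tool_cam"]); return p
def save(p,n): cv2.imwrite(f"pics/{n}.png",p["pixels"][:,:,::-1])
E
python3 - <<'E'
from h import *
s=robot.observe(); print({k:np.round(v,3) for k,v in s.items()})
for c in ["top","side"]:
    p=robot.read_camera(c); save(p,c); print(c,p["fx"],p["k1"],np.round(np.linalg.inv(p["view"]),3).tolist())
    for n in ["left_a","right","bin_left","bin_right","tray","cone","puck","torch"]:
        print(n,"F",[(np.round(d["at"]).tolist(),round(d["p"],2)) for d in robot.find_in(p,n)],"T",[(np.round(d["at"]).tolist(),round(d["p"],2)) for d in robot.tip_of(p,n)])
E
python3 -c "
import cv2,numpy as np
a=[cv2.imread(f'pics/{c}.png') for c in ['top','side']]
"
```

```text
{'time': np.float64(0.0), 'qpos': array([-1.363,  0.343,  1.525, -0.   ,  1.275, -0.146]), 'qvel': array([ 0.001,  0.   ,  0.001,  0.001, -0.   ,  0.   ]), 'joint_efforts': array([-1.0000e-03, -4.3125e+01, -2.4422e+01,  7.2000e-02,  5.6000e-02,
       -0.0000e+00]), 'tool_pos': array([ 0.182, -0.492,  0.243]), 'tool_rot': array([-3.14 , -0.   ,  0.354]), 'contact_force': array([-0.647,  0.077,  0.527]), 'torque': array([-0.018,  0.025, -0.027]), 'grip_force': np.float64(0.0), 'opening': np.float64(0.092)}
top 472.5233075592964 -0.1736056476005077 [[-0.001, 0.987, -0.163, 0.329], [-1.0, 0.0, 0.004, 0.001], [0.004, 0.163, 0.987, 1.369], [0.0, 0.0, 0.0, 1.0]]
left_a F [([234.0, 180.0], 0.8), ([264.0, 179.0], 0.8), ([204.0, 269.0], 0.78)] T [([202.0, 270.0], 0.73), ([260.0, 180.0], 0.68), ([234.0, 177.0], 0.62)]
right F [([230.0, 237.0], 0.79), ([291.0, 181.0], 0.6), ([286.0, 235.0], 0.56)] T [([232.0, 236.0], 0.69), ([291.0, 178.0], 0.57), ([285.0, 235.0], 0.53)]
bin_left F [([137.0, 200.0], 0.67)] T [([140.0, 200.0], 0.66)]
bin_right F [([372.0, 211.0], 0.69)] T [([368.0, 212.0], 0.79)
[... 400 characters left out ...]

left_a F [([254.0, 162.0], 0.79), ([324.0, 294.0], 0.78), ([231.0, 180.0], 0.68)] T [([253.0, 168.0], 0.95), ([228.0, 182.0], 0.71), ([320.0, 298.0], 0.58)]
right F [([290.0, 243.0], 0.84), ([323.0, 208.0], 0.75), ([282.0, 150.0], 0.66)] T [([324.0, 208.0], 0.96), ([287.0, 245.0], 0.85), ([276.0, 153.0], 0.78)]
bin_left F [([152.0, 316.0], 0.64)] T [([152.0, 321.0], 0.72)]
bin_right F [([345.0, 152.0], 0.75)] T [([341.0, 158.0], 0.73)]
tray F [([225.0, 173.0], 0.61)] T [([250.0, 201.0], 0.85)]
cone F [([222.0, 137.0], 0.69)] T [([229.0, 152.0], 0.72)]
puck F [([117.0, 215.0], 0.92)] T [([118.0, 223.0], 0.96), ([252.0, 168.0], 0.16)]
torch F [([173.0, 185.0], 0.85)] T [([173.0, 188.0], 0.8)]
```

View pics/top.png

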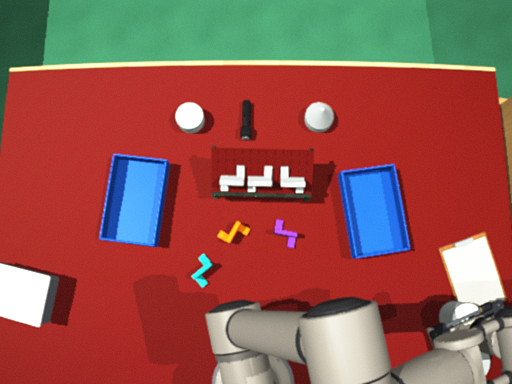

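View pics/side.png

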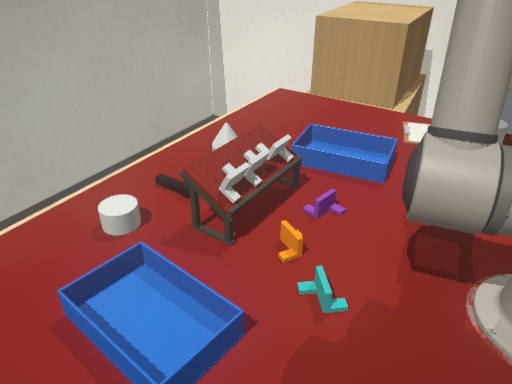

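The top view shows the two left-hand supports on the tray at (234,180) and (262,180), with the right-hand one at (291,180). The orange, purple and turquoise look-alikes lie on the table at (235,233), (286,233) and (203,270). The bins are at (136,200) and (374,211). I'll triangulate from the two views.

```bash
cat >> h.py <<'E'
def tri(obs):
    A=np.zeros((3,3)); b=np.zeros(3)
    for p,px in obs:
        o,d=ray(p,px); d=d/np.linalg.norm(d); M=np.eye(3)-np.outer(d,d); A+=M; b+=M@o
    X=np.linalg.solve(A,b); return X,[np.round(proj(p,X)-px,1).tolist() for p,px in obs]
def go(target,yaw):
    "remaining move in the tool's current axes"
    s=robot.observe(); M=R.from_euler("xyz",s["tool_rot"]).as_matrix()
    dw=(yaw-np.arctan2(M[1,0],M[0,0])+np.pi)%(2*np.pi)-np.pi
    print("t",s["time"].round(2),"pos",np.round(s["tool_pos"],4),"rot",np.round(s["tool_rot"],3),"shift tool",np.round(M.T@(np.array(target)-s["tool_pos"]),4),"turn",round(-dw,3))
E
python3 - <<'E'
from h import *
t=robot.read_camera("top"); s=robot.read_camera("side")
for n,a,b in [("Lfar",(234,177),(228,182)),("Lmid",(260,180),(253,168)),("R",(291,178),(276,153))]:
    X,e=tri([(t,a),(s,b)]); print(n,X.round(3),e)
print("tray",tri([(t,(263,184)),(s,(250,201))]))
# bins: top rim from blue mask, z=.055
hsv=cv2.cvtColor(t["pixels"],cv2.COLOR_RGB2HSV)
m=cv2.inRange(hsv,(100,130,60),(125,255,255)); cs,_=cv2.findContours(m,cv2.RETR_EXTERNAL,cv2.CHAIN_APPROX_NONE)
for c in cs:
    if cv2.contourArea(c)<800: continue
    q=np.array([at_z(t,pp[0],.055)[:2] for pp in c],np.float32); r=cv2.minAreaRect(q); print(r)
save({"pixels":cv2.resize(t["pixels"][135:210,200:325],None,fx=6,fy=6,interpolation=cv2.INTER_CUBIC)},"crop")
go([.42,0,.3],np.pi/2)
E
```

```text
Lfar [0.581 0.051 0.101] [[-0.5, -0.9], [1.4, 0.2]]
Lmid [ 0.57  -0.021  0.103] [[-0.1, -0.2], [0.4, 0.1]]
R [ 0.571 -0.108  0.103] [[0.7, 1.5], [-2.0, -0.4]]
tray (array([ 0.57960761, -0.02986745,  0.00963395]), [[-0.8, -1.4], [2.1, 0.3]])
((0.49193239212036133, -0.34532058238983154), (0.2505021095275879, 0.17169097065925598), 7.992315769195557)
((0.5236788988113403, 0.334350049495697), (0.17005130648612976, 0.25088006258010864), 83.20807647705078)Traceback (most recent call last):
  File "<stdin>", line 13, in <module>
  File "h.py", line 34, in go
    print("t",s["time"].round(2),"pos",np.round(s["tool_pos"],4),"rot",np.round(s["tool_rot"],3),"shift tool",np.round(M.T@(np.array(target)-s["tool_pos"]),4),"turn",round(-dw,3))
              ^^^^^^^^^^^^^^^
AttributeError: 'float' object has no attribute 'round'
```

View pics/crop.png

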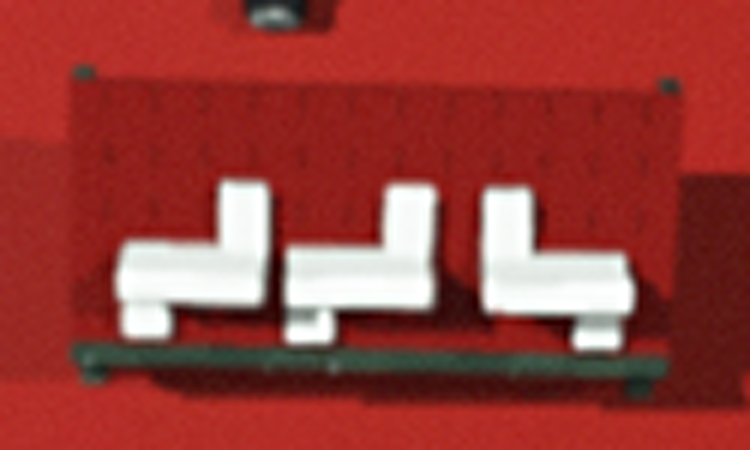

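The crop confirms the order from left to right as left-hand, left-hand, right-hand, each with its front toe near the lip. Next I'll hover over the tray and measure with the wrist camera.

```bash
sed -i 's/s\["time"\].round(2)/round(s["time"],2)/' h.py
python3 - <<'E'
from h import *
go([.54,-.03,.33],np.pi/2)
print(np.round(robot.read_camera("wrist")["T_tool_cam"],3).tolist())
E
```

```text
t 1.8 pos [ 0.1819 -0.4925  0.2438] rot [3.141 0.    0.354] shift tool [ 0.4962 -0.3098 -0.0863] turn -1.217
[[-0.001, 0.961, 0.277, 0.074], [1.0, 0.0, 0.001, -0.001], [0.001, 0.277, -0.961, -0.141], [0.0, 0.0, 0.0, 1.0]]
```

Emit:
carry_out(commands=[[[0.0414, -0.0258, -0.0072], 0, 0.5], [[0.0414, -0.0258, -0.0072], 0, 0.5], [[0.0414, -0.0258, -0.0072], 0, 0.5], [[0.0414, -0.0258, -0.0072], 0, 0.5], [[0.0414, -0.0258, -0.0072], 0, 0.5], [[0.0414, -0.0258, -0.0072], 0, 0.5], [[0.0414, -0.0258, -0.0072], 0, 0.5], [[0.0414, -0.0258, -0.0072], 0, 0.5], [[0.0414, -0.0258, -0.0072], 0, 0.5], [[0.0414, -0.0258, -0.0072], 0, 0.5], [[0.0414, -0.0258, -0.0072], 0, 0.5], [[0.0414, -0.0258, -0.0072], 0, 0.5], [[0, 0, 0], -0.174, 0.5], [[0, 0, 0], -0.174, 0.5], [[0, 0, 0], -0.174, 0.5], [[0, 0, 0], -0.174, 0.5], [[0, 0, 0], -0.174, 0.5], [[0, 0, 0], -0.174, 0.5], [[0, 0, 0], -0.174, 0.5], [[0, 0, 0], 0, 0.5]], newtons=12)

```text
time: 4.35
tool_pos: [0.5407, -0.0299, 0.3301]
tool_rot: [-3.142, 0.0, 1.57]
contact_force: [0.1, 0.7, 0.1]
opening: 0.0462
grip_force: 0.0
```

Run:
```python
from h import *
go([.54,-.03,.33],np.pi/2); print(robot.observe()["opening"])
p=wrist(); save(p,"w1")
for n in ["left_a","right"]: print(n,[(np.round(d["at"]).tolist(),round(d["p"],2)) for d in robot.tip_of(p,n)])
```

```text
t 4.35 pos [ 0.5407 -0.0299  0.3301] rot [-3.142  0.     1.57 ] shift tool [-0.0001 -0.0007  0.0001] turn -0.001
0.04617190059701136
left_a [([112.0, 46.0], 0.78), ([282.0, 102.0], 0.66), ([279.0, 158.0], 0.59)]
right [([278.0, 217.0], 0.94), ([189.0, 107.0], 0.83), ([190.0, 192.0], 0.6), ([394.0, 127.0], 0.2)]
```

View pics/w1.png

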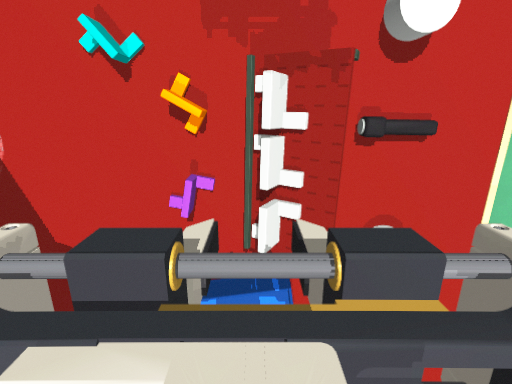

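The wrist view shows the three ribs at about (275,100), (272,165) and (270,225), pointing along world y with the lip at column 250. I'll fit their poses to the silhouettes in the top, side and wrist views.

```bash
cat > fit.py <<'E'
from h import *
from scipy.optimize import minimize
def boxes(h): # h=+1 left-hand
    B=[((-6,6),(-32,32),(0,45))]
    B+=[((-36,-6),(12,32) if h>0 else (-32,-12),(0,10)),((6,36),(-32,-12) if h>0 else (12,32),(0,10))]
    return [np.array([[x,y,z] for x in b[0] for y in b[1] for z in b[2]])/1000. for b in B]
def draw(p,poses,off,size,S=4):
    im=np.zeros((size[1]*S,size[0]*S),np.uint8)
    for pos,M,h in poses:
        for b in boxes(h):
            q=np.array([proj(p,pos+M@c) for c in b]); q=((q-off+.5)*S*16).astype(np.int32)
            cv2.fillConvexPoly(im,cv2.convexHull(q),255,shift=4)
    return cv2.resize(im,size,interpolation=cv2.INTER_AREA)/255.
def mask(p,box):
    c=p["pixels"][box[1]:box[3],box[0]:box[2]]; v=c.astype(float)
    r=v[...,1]/np.maximum(v[...,0],1) ; return ((r>.75)&(v.max(2)>75)).astype(float)
E
cat > f1.py <<'E'
from fit import *
V=[(wrist(),(244,60,318,212)),(robot.read_camera("top"),(212,155,312,194)),(robot.read_camera("side"),(205,125,300,205))]
hs=[1,1,-1]; MK=[mask(p,b) for p,b in V]
def poses(u):
    out=[]
    for i in range(3):
        M=(R.from_euler("z",u[1])*R.from_euler("y",-np.pi/6)).as_matrix()
        x,y=u[2+2*i:4+2*i]; out.append((np.array([x,y,.1085+u[0]+.577*(x-.58)]),M,hs[i]))
    return out
def cost(u):
    P=poses(u); return sum(np.abs(draw(p,P,b[:2],(b[2]-b[0],b[3]-b[1]))-m).sum() for (p,b),m in zip(V,MK))
u=np.array([0,0,.574,.051,.57,-.025,.57,-.108]); print(cost(u),[m.sum() for m in MK])
st=np.array([.006,.03]+[.008,.006]*3)
for k in range(3):
    S=np.vstack([u]+[u+st*(np.arange(8)==i) for i in range(8)])
    r=minimize(cost,u,method="Nelder-Mead",options=dict(initial_simplex=S,maxiter=250)); u=r.x; st=st*-.6
print(r.fun,np.round(u,4)); [print(np.round(a[0],4)) for a in poses(u)]
P=poses(u); ims=[]
for (p,b),m in zip(V,MK):
    d=draw(p,P,b[:2],(b[2]-b[0],b[3]-b[1])); i=np.dstack([m*255,d*255,m*0]).astype(np.uint8); ims.append(cv2.resize(cv2.copyMakeBorder(i,0,max(0,155-i.shape[0]),0,2,0),None,fx=2.5,fy=2.5,interpolation=0))
cv2.imwrite("pics/fit.png",np.hstack(ims))
E
python3 f1.py
```

```text
5063.298039215686 [np.float64(5115.0), np.float64(2160.0), np.float64(2284.0)]
3534.486274509804 [-0.0026 -0.0203  0.5749  0.0563  0.5732 -0.0175  0.5722 -0.1065]
[0.5749 0.0563 0.103 ]
[ 0.5732 -0.0175  0.102 ]
[ 0.5722 -0.1065  0.1015]
```

View pics/fit.png

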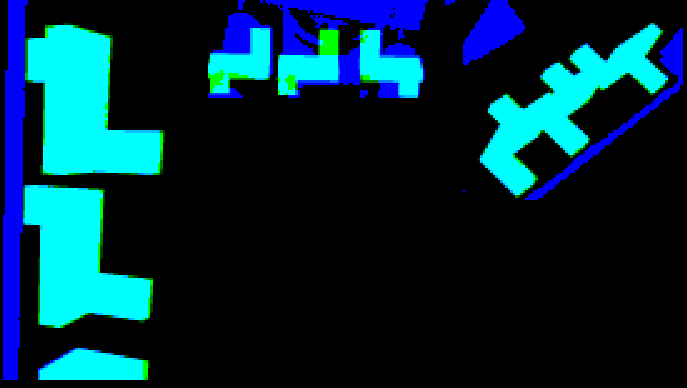

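The wrist and side fits are excellent, while the arm shadows the top view. The bases are at (.575,.056,.103), (.573,-.0175,.102) and (.572,-.1065,.1015), with yaw -0.02. The pads will close along x across the rib, which should swing it upright while I lift. I'll take the far-left one first.

Emit:
carry_out(commands=[[[0.0215, 0.0045, 0.03], 0.02, 0.41], [[0.0215, 0.0045, 0.03], 0, 0.41], [[0.0215, 0.0045, 0.03], 0, 0.41], [[0.0215, 0.0045, 0.03], 0, 0.41], [[0, 0, 0.03], 0, 0.41], [[0, 0, 0.01], 0, 0.41], [[0, 0, 0.01], 0, 0.41], [[0, 0, 0.01], 0, 0.41], [[0, 0, 0.01], 0, 0.41], [[0, 0, 0], 0, 0.41]], newtons=12)

```text
time: 5.9
tool_pos: [0.5595, 0.0557, 0.1395]
tool_rot: [-3.14, 0.0, 1.552]
contact_force: [-0.7, 0.3, -0.0]
opening: 0.0381
grip_force: 0.0
```

Emit:
carry_out(commands=[[[0, 0, 0], 0, 0.32], [[0, 0, 0], 0, 0.26], [[0, 0, 0], 0, 0.23], [[0, 0, -0.001], 0, 0.21], [[0, 0, -0.0015], 0, 0.19], [[0, 0, -0.0015], 0, 0.17], [[0, 0, -0.002], 0, 0.15], [[0, 0, -0.002], 0, 0.13], [[0, 0, -0.002], 0, 0.1], [[0, 0, -0.002], 0, 0.05], [[0, 0, 0], 0, 0], [[0, 0, 0], 0, 0]], newtons=15)

```text
time: 7.4
tool_pos: [0.5599, 0.0557, 0.1521]
tool_rot: [3.141, 0.0, 1.552]
contact_force: [0.1, -0.0, 1.6]
opening: 0.0149
grip_force: 14.2
```

Run:
```python
from h import *
p=robot.read_camera("side"); save({"pixels":cv2.resize(p["pixels"][80:240,150:350],None,fx=4,fy=4)},"s2")
```

```text
(no output)
```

View pics/s2.png

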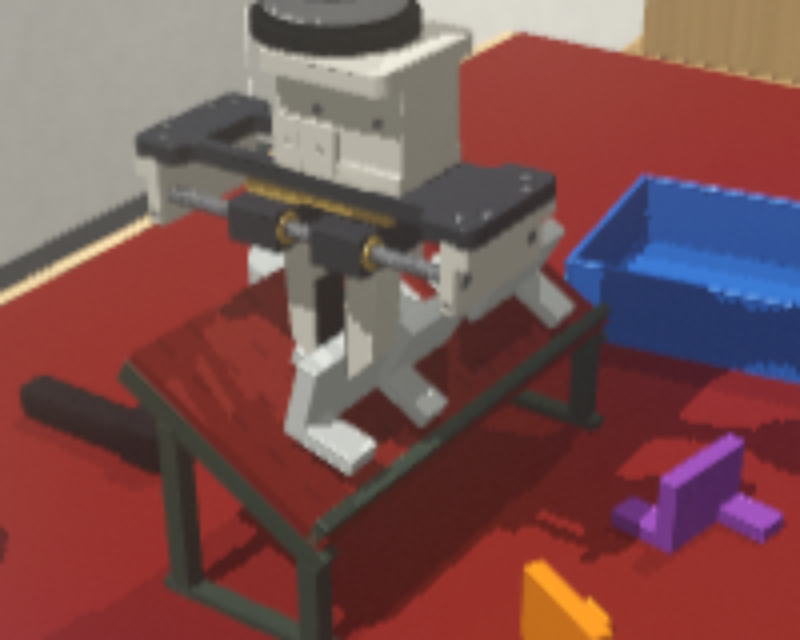

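The part has rotated mostly upright between the pads. I'll lift it clear and check the tilt.

Emit:
carry_out(commands=[[[0, 0, -0.005], 0, 0], [[0, 0, -0.01], 0, 0], [[0, 0, -0.015], 0, 0], [[0, 0, -0.02], 0, 0], [[0, 0, -0.03], 0, 0], [[0, 0, -0.03], 0, 0], [[0, 0, -0.02], 0, 0], [[0, 0, 0], 0, 0]], newtons=25)

```text
time: 8.45
tool_pos: [0.5606, 0.0558, 0.2844]
tool_rot: [3.137, 0.0, 1.552]
contact_force: [0.6, -0.2, -1.4]
opening: 0.012
grip_force: 24.6
```

```bash
cat > f2.py <<'E'
# held part: fit its pose in the tool-aligned vertical plane from side (and wrist) masks
import sys; from fit import *
h=int(sys.argv[1]); s=robot.observe(); tp=np.array(s["tool_pos"]); p=robot.read_camera("side")
yaw=s["tool_rot"][2]-np.pi/2
c=proj(p,tp+[0,0,-.02]).astype(int); b=(c[0]-45,c[1]-20,c[0]+45,c[1]+50); m=mask(p,b)
def pose(u): # x,y off tool, z of base below tcp, lean towards robot
    M=(R.from_euler("z",yaw)*R.from_euler("y",-u[3])).as_matrix()
    return tp+M@[u[0],u[1],0]+[0,0,u[2]], M, h
# ignore pixels above the fingertips' level
def cost(u): 
    d=draw(p,[pose(u)],b[:2],(b[2]-b[0],b[3]-b[1])); w=np.ones_like(m); r=int(proj(p,tp+[0,0,-.017])[1]-b[1]); w[:r-4]=0
    return (np.abs(d-m)*w).sum()
best=None
for t in (0,.12,.25,.4):
    u=np.array([.0,0,-.037,t])
    for k in range(2):
        st=np.array([.006,.006,.008,.1])*(1-1.6*k); S=np.vstack([u]+[u+st*(np.arange(4)==i) for i in range(4)])
        r=minimize(cost,u,method="Nelder-Mead",options=dict(initial_simplex=S,maxiter=120)); u=r.x
    if best is None or r.fun<best.fun: best=r
print("opening",s["opening"],"cost",best.fun,m.sum(),"off",best.x[:3].round(4),"lean",best.x[3].round(3))
d=draw(p,[pose(best.x)],b[:2],(b[2]-b[0],b[3]-b[1])); o=p["pixels"][b[1]:b[3],b[0]:b[2]]
o2=o.copy(); e=cv2.morphologyEx((d>.5).astype(np.uint8),cv2.MORPH_GRADIENT,np.ones((2,2))); o2[e>0]=(0,255,0)
save({"pixels":cv2.resize(np.hstack([o,o2]),None,fx=4,fy=4,interpolation=0)},sys.argv[2])
E
python3 f2.py 1 held1
```

```text
opening 0.012008452371172106 cost 873.1137254901961 3253.0 off [-0.218   0.2984  0.0535] lean -0.232
```

View pics/held1.png

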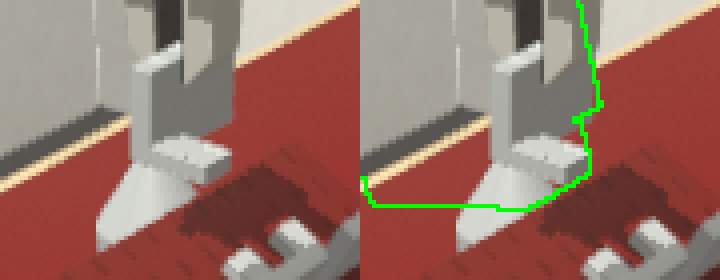

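The opening is now 12.0 mm, which is the rib's thickness, and the picture shows the rib upright. The automatic fit failed on the clutter, so I'll get the base height from the visible corners.

```bash
cat > f3.py <<'E'
from h import *
s=robot.observe(); tp=np.array(s["tool_pos"]); p=robot.read_camera("side")
c=proj(p,tp+[0,0,-.02]).astype(int); o=c-[45,20]
M=R.from_euler("z",s["tool_rot"][2]-np.pi/2).as_matrix()
for dz in (-.025,-.030,-.035):
    f=lambda q:np.round((proj(p,tp+M@np.array(q)+[0,0,dz])-o)*4).tolist()
    print(dz,"rib top +x+y",f([.006,.032,.045]),"-x+y",f([-.006,.032,.045]),"-x-y top",f([-.006,-.032,.045]),"toe tip +y bottom",f([-.036,.032,0]),f([-.036,.012,0]))
go([.5237-.062,.334,.2],np.pi/2-.118)
E
python3 f3.py
```

```text
-0.025 rib top +x+y [122.0, 10.0] -x+y [144.0, 16.0] -x-y top [232.0, -23.0] toe tip +y bottom [204.0, 132.0] [231.0, 117.0]
-0.03 rib top +x+y [122.0, 22.0] -x+y [145.0, 27.0] -x-y top [232.0, -12.0] toe tip +y bottom [204.0, 142.0] [231.0, 127.0]
-0.035 rib top +x+y [123.0, 33.0] -x+y [145.0, 39.0] -x-y top [232.0, -1.0] toe tip +y bottom [205.0, 153.0] [232.0, 138.0]
t 8.55 pos [0.5596 0.0558 0.2818] rot [-3.141  0.     1.552] shift tool [ 0.2763 -0.1031  0.0818] turn 0.099
```

The corners put the part's base 49 mm below the TCP, with the rib's top edge level. I'll carry it to the far slot of the left bin at about (.582,.333).

Emit:
carry_out(commands=[[[0.03, 0.002, 0.005], 0, 0], [[0.045, 0.003, 0.01], 0.05, 0], [[0.05, 0.003, 0.01], 0.049, 0], [[0.05, -0.002, 0.01], 0, 0], [[0.05, -0.002, 0.01], 0, 0], [[0.04, -0.002, 0.015], 0, 0], [[0.012, 0, 0.03], 0, 0], [[0, 0, 0.03], 0, 0], [[0, 0, 0.03], 0, 0], [[0, 0, 0.02], 0, 0], [[0, 0, 0], 0, 0]])

```text
time: 9.93
tool_pos: [0.583, 0.3312, 0.1089]
tool_rot: [-3.136, 0.003, 1.453]
contact_force: [-0.7, 0.3, -1.6]
opening: 0.0117
grip_force: 24.6
```

Run:
```python
from h import *
go([.5816,.333,.062],np.pi/2-.118)
p=robot.read_camera("top"); c=proj(p,[.52,.34,.05]).astype(int)
q=robot.read_camera("side"); 
a=cv2.resize(p["pixels"][c[1]-50:c[1]+50,c[0]-45:c[0]+45],None,fx=4,fy=4)
b=cv2.resize(q["pixels"][170:370,50:250],(400,400))
save({"pixels":np.hstack([a,b])},"bin1")
```

```text
t 9.93 pos [0.583  0.3312 0.1089] rot [-3.136e+00  3.000e-03  1.453e+00] shift tool [ 0.0017 -0.0013  0.0469] turn 0.0
```

View pics/bin1.png

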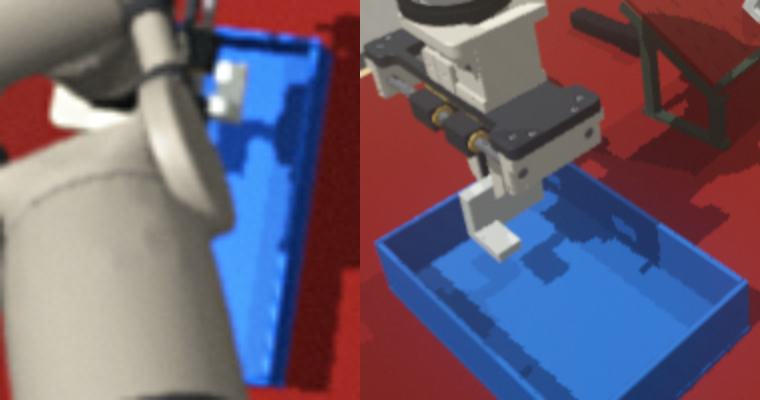

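The part is upright above the far half of the left bin. I'll lower it in small steps.

Emit:
carry_out(commands=[[[0, 0, 0.015], 0, 0], [[0, 0, 0.012], 0, 0], [[0, 0, 0.01], 0, 0], [[0, 0, 0.006], 0, 0], [[0, 0, 0.004], 0, 0], [[0, 0, 0.002], 0, 0], [[0, 0, 0], 0, 0]])

```text
time: 10.9
tool_pos: [0.5848, 0.332, 0.0632]
tool_rot: [3.141, -0.0, 1.453]
contact_force: [1.0, -0.1, -1.4]
opening: 0.0116
grip_force: 24.6
```

Emit:
carry_out(commands=[[[0, 0, 0.002], 0, 0], [[0, 0, 0.002], 0, 0], [[0, 0, 0], 0, 0]])

```text
time: 11.28
tool_pos: [0.5845, 0.332, 0.0589]
tool_rot: [-3.141, 0.0, 1.453]
contact_force: [0.0, -0.8, -1.6]
opening: 0.0117
grip_force: 24.6
```

Emit:
carry_out(commands=[[[0, 0, 0.0015], 0, 0], [[0, 0, 0.0015], 0, 0], [[0, 0, 0], 0, 0]])

```text
time: 11.65
tool_pos: [0.5851, 0.332, 0.0565]
tool_rot: [3.141, -0.0, 1.453]
contact_force: [1.1, -1.2, 1.2]
opening: 0.0118
grip_force: 24.7
```

Emit:
carry_out(commands=[[[0, 0, 0.001], 0, 0], [[0, 0, 0.001], 0, 0], [[0, 0, 0], 0, 0]])

```text
time: 12.02
tool_pos: [0.5859, 0.3319, 0.0552]
tool_rot: [3.139, -0.001, 1.453]
contact_force: [2.1, -3.0, 5.9]
opening: 0.0118
grip_force: 25.0
```

It has touched down, with the force rising from -1.6 to +5.9 N. I'll release, rise and head back above the middle support.

Emit:
carry_out(commands=[[[0, 0, -0.001], 0, 0.14], [[0, 0, 0], 0, 0.18], [[0, 0, 0], 0, 0.3], [[0, 0, 0], 0, 0.41], [[0, 0, 0], 0, 0.41], [[0, 0, -0.02], 0, 0.41], [[0, 0, -0.04], 0, 0.41], [[0, 0, -0.06], 0, 0.41], [[0, 0, -0.06], 0, 0.41], [[-0.05, 0, -0.04], 0, 0.41], [[0, 0, 0], 0, 0.41]])

```text
time: 13.4
tool_pos: [0.5803, 0.2816, 0.2788]
tool_rot: [3.134, -0.003, 1.45]
contact_force: [0.5, 1.1, -1.1]
opening: 0.0379
grip_force: 0.0
```

Run:
```python
from h import *
go([.5567,-.0175,.20],1.55)
p=wrist(); q=robot.read_camera("side")
print([(np.round(d["at"]).tolist(),round(d["p"],2)) for d in robot.find_in(q,"left_a")])
save({"pixels":np.hstack([cv2.resize(p["pixels"],(400,300)),cv2.resize(q["pixels"],(400,300))])},"rel1")
```

```text
t 13.4 pos [0.5803 0.2816 0.2788] rot [ 3.134e+00 -3.000e-03  1.450e+00] shift tool [-0.3     0.012   0.0781] turn -0.1
[([123.0, 295.0], 0.73), ([321.0, 294.0], 0.68), ([258.0, 162.0], 0.65)]
```

View pics/rel1.png

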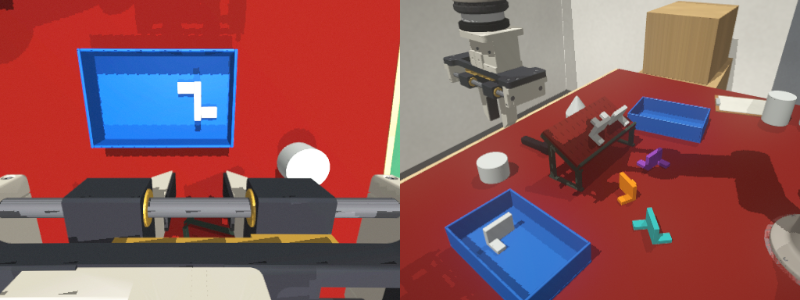

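The first support stands upright in the far half of the left bin, at (198,100) in the wrist view. I'll go back over the tray and refit the other two numerically.

Emit:
carry_out(commands=[[[0, 0, 0], -0.1, 0.41], [[-0.0446, -0.0048, -0.0073], 0, 0.41], [[-0.0446, -0.0048, -0.0073], 0, 0.41], [[-0.0446, -0.0048, -0.0073], 0, 0.41], [[-0.0446, -0.0048, -0.0073], 0, 0.41], [[-0.0446, -0.0048, -0.0073], 0, 0.41], [[-0.0446, -0.0048, -0.0073], 0, 0.41], [[-0.0446, -0.0048, -0.0073], 0, 0.41], [[0, 0, 0], 0, 0.41], [[0, 0, 0], 0, 0.41]])

```text
time: 14.8
tool_pos: [0.5397, -0.027, 0.3239]
tool_rot: [-3.139, -0.001, 1.553]
contact_force: [0.1, 0.3, -0.1]
opening: 0.0378
grip_force: 0.0
```

```bash
cat > f4.py <<'E'
from fit import *
V=[(wrist(),(250,120,318,205)),(robot.read_camera("side"),(225,128,300,197))]
V[0]=(V[0][0],(254,120,318,212))
MK=[mask(p,b) for p,b in V]; hs=[1,-1]
def poses(u):
    M=(R.from_euler("z",u[0])*R.from_euler("y",-np.pi/6)).as_matrix()
    return [(np.array([x,y,.1059+.577*(x-.58)]),M,h) for x,y,h in zip(u[1::2],u[2::2],hs)]
def cost(u):
    P=poses(u); return sum(np.abs(draw(p,P,b[:2],(b[2]-b[0],b[3]-b[1]))-m).sum() for (p,b),m in zip(V,MK))
u=np.array([-.02,.5732,-.0175,.5722,-.1065]); print(cost(u),[m.sum() for m in MK])
r=minimize(cost,u,method="Nelder-Mead",options=dict(initial_simplex=np.vstack([u]+[u+np.array([.03,.005,.005,.005,.005])*(np.arange(5)==i) for i in range(5)]),maxiter=200))
print(r.fun,r.x.round(4)); x=r.x
go([x[1]-.0165,x[2],.139],1.55)
E
python3 f4.py
```

```text
635.9607843137255 [np.float64(2047.0), np.float64(1422.0)]
633.2509803921569 [-0.0187  0.5731 -0.0175  0.5722 -0.1064]
t 14.9 pos [ 0.5398 -0.0266  0.3243] rot [-3.140e+00 -1.000e-03  1.555e+00] shift tool [0.0093 0.017  0.1852] turn 0.005
```

Neither has moved. I'll use the same procedure on the middle one.

Emit:
carry_out(commands=[[[0.0093, 0.017, 0.03], 0, 0.41], [[0, 0, 0.05], 0, 0.41], [[0, 0, 0.05], 0, 0.41], [[0, 0, 0.02], 0, 0.41], [[0, 0, 0.01], 0, 0.41], [[0, 0, 0.01], 0, 0.41], [[0, 0, 0.01], 0, 0.41], [[0, 0, 0.005], 0, 0.41], [[0, 0, 0], 0, 0.41]], newtons=12)

```text
time: 16.02
tool_pos: [0.5569, -0.0191, 0.1402]
tool_rot: [-3.141, 0.0, 1.553]
contact_force: [0.5, -0.5, 0.7]
opening: 0.0375
grip_force: 0.0
```

Emit:
carry_out(commands=[[[0, 0, 0], 0, 0.32], [[0, 0, 0], 0, 0.26], [[0, 0, 0], 0, 0.23], [[0, 0, -0.001], 0, 0.21], [[0, 0, -0.0015], 0, 0.19], [[0, 0, -0.0015], 0, 0.17], [[0, 0, -0.002], 0, 0.15], [[0, 0, -0.002], 0, 0.13], [[0, 0, -0.002], 0, 0.1], [[0, 0, -0.002], 0, 0.05], [[0, 0, 0], 0, 0], [[0, 0, 0], 0, 0]], newtons=15)

```text
time: 17.52
tool_pos: [0.5568, -0.019, 0.1522]
tool_rot: [-3.141, 0.0, 1.553]
contact_force: [-0.9, 0.2, 1.5]
opening: 0.0138
grip_force: 14.2
```

Emit:
carry_out(commands=[[[0, 0, -0.005], 0, 0], [[0, 0, -0.01], 0, 0], [[0, 0, -0.015], 0, 0], [[0, 0, -0.02], 0, 0], [[0, 0, -0.03], 0, 0], [[0, 0, -0.03], 0, 0], [[0, 0, -0.02], 0, 0], [[0, 0, 0], 0, 0]], newtons=25)

```text
time: 18.52
tool_pos: [0.5576, -0.0191, 0.2846]
tool_rot: [3.137, 0.001, 1.553]
contact_force: [0.3, 0.9, -1.4]
opening: 0.012
grip_force: 24.6
```

The grip is again flush at 12.0 mm. I'll carry it to the near slot at about (.466,.347).

Emit:
carry_out(commands=[[[0, 0, 0], 0.1, 0], [[0.02, -0.0075, 0.005], 0, 0], [[0.0392, -0.0149, 0.01], 0, 0], [[0.0392, -0.0149, 0.01], 0, 0], [[0.0392, -0.0149, 0.01], 0, 0], [[0.0392, -0.0149, 0.01], 0, 0], [[0.0392, -0.0149, 0.01], 0, 0], [[0.0392, -0.0149, 0.01], 0, 0], [[0.0392, -0.0149, 0.01], 0, 0], [[0.0392, -0.0149, 0.01], 0, 0], [[0.019, -0.0073, 0.01], 0, 0], [[0, 0, 0.03], 0, 0], [[0, 0, 0.03], 0, 0], [[0, 0, 0.02], 0, 0], [[0, 0, 0], 0, 0]])

```text
time: 20.4
tool_pos: [0.4639, 0.3461, 0.1052]
tool_rot: [-3.138, 0.003, 1.453]
contact_force: [0.0, -0.5, -0.3]
opening: 0.0119
grip_force: 24.6
```

Run:
```python
from h import *
go([.466,.347,.064],np.pi/2-.118)
```

```text
t 20.4 pos [0.4639 0.3461 0.1052] rot [-3.138e+00  3.000e-03  1.453e+00] shift tool [0.0012 0.0022 0.0412] turn 0.001
```

Emit:
carry_out(commands=[[[0.001, 0.002, 0.012], 0, 0], [[0, 0, 0.012], 0, 0], [[0, 0, 0.008], 0, 0], [[0, 0, 0.005], 0, 0], [[0, 0, 0.003], 0, 0], [[0, 0, 0.002], 0, 0], [[0, 0, 0], 0, 0]])

```text
time: 21.28
tool_pos: [0.4675, 0.3477, 0.0653]
tool_rot: [3.141, -0.0, 1.453]
contact_force: [-0.5, -0.2, -0.8]
opening: 0.0118
grip_force: 24.6
```

Emit:
carry_out(commands=[[[0, 0, 0.0015], 0, 0], [[0, 0, 0.0015], 0, 0], [[0, 0, 0.0015], 0, 0], [[0, 0, 0], 0, 0]])

```text
time: 21.78
tool_pos: [0.4674, 0.3476, 0.0605]
tool_rot: [-3.141, 0.0, 1.453]
contact_force: [0.4, 0.8, -0.2]
opening: 0.0121
grip_force: 24.6
```

Emit:
carry_out(commands=[[[0, 0, 0.0015], 0, 0], [[0, 0, 0.0015], 0, 0], [[0, 0, 0], 0, 0]])

```text
time: 22.15
tool_pos: [0.4674, 0.3476, 0.0575]
tool_rot: [-3.141, 0.0, 1.453]
contact_force: [0.0, 0.5, -0.9]
opening: 0.012
grip_force: 24.6
```

Emit:
carry_out(commands=[[[0, 0, 0.0015], 0, 0], [[0, 0, 0], 0, 0]])

```text
time: 22.4
tool_pos: [0.4678, 0.3477, 0.0565]
tool_rot: [3.141, -0.0, 1.453]
contact_force: [0.5, -1.2, 2.0]
opening: 0.0117
grip_force: 24.7
```

Emit:
carry_out(commands=[[[0, 0, 0.001], 0, 0], [[0, 0, 0], 0, 0], [[0, 0, -0.001], 0, 0.14], [[0, 0, 0], 0, 0.18], [[0, 0, 0], 0, 0.3], [[0, 0, 0], 0, 0.41], [[0, 0, 0], 0, 0.41], [[0, 0, -0.02], 0, 0.41], [[0, 0, -0.04], 0, 0.41], [[0, 0, -0.06], 0, 0.41], [[0, 0, -0.06], 0, 0.41], [[0, 0, -0.03], -0.1, 0.41], [[0, 0, 0], 0, 0.41]])

```text
time: 24.02
tool_pos: [0.4683, 0.3482, 0.2691]
tool_rot: [3.137, -0.003, 1.553]
contact_force: [-0.6, -0.1, 0.2]
opening: 0.0372
grip_force: 0.0
```

Emit:
carry_out(commands=[[[-0.0411, 0.0087, 0], 0, 0.41], [[-0.0411, 0.0087, 0], 0, 0.41], [[-0.0411, 0.0087, 0], 0, 0.41], [[-0.0411, 0.0087, 0], 0, 0.41], [[-0.0411, 0.0087, 0], 0, 0.41], [[-0.0411, 0.0087, 0], 0, 0.41], [[-0.0411, 0.0087, 0], 0, 0.41], [[-0.0411, 0.0087, 0], 0, 0.41], [[-0.0411, 0.0087, 0], 0, 0.41], [[-0.0411, 0.0087, 0], 0, 0.41], [[-0.0411, 0.0087, 0], 0, 0.41], [[0, 0, 0], 0, 0.41], [[0, 0, 0], 0, 0.41]], newtons=12)

```text
time: 25.65
tool_pos: [0.5544, -0.1056, 0.265]
tool_rot: [-3.139, -0.001, 1.552]
contact_force: [0.8, 0.4, 0.3]
opening: 0.0375
grip_force: 0.0
```

```bash
cat > f5.py <<'E'
from fit import *
q=robot.read_camera("side")
def run(q,b,h,u,tilt,zf):
    m=mask(q,b)
    def pose(u): return (np.array([u[0],u[1],zf(u[0])]),(R.from_euler("z",u[2])*R.from_euler("y",-tilt)).as_matrix(),h)
    f=lambda u:np.abs(draw(q,[pose(u)],b[:2],(b[2]-b[0],b[3]-b[1]))-m).sum()
    r=minimize(f,u,method="Nelder-Mead",options=dict(initial_simplex=np.vstack([u]+[np.array(u)+np.array([.005,.005,.04])*(np.arange(3)==i) for i in range(3)]),maxiter=120))
    print(f(np.array(u)),r.fun,m.sum(),r.x.round(4)); return r.x
E
python3 - <<'E'
from f5 import *
x=run(q,(255,125,300,172),-1,[.5722,-.1064,-.02],np.pi/6,lambda x:.1059+.577*(x-.58))
for u in ([.5855,.332,-.118],[.4678,.3477,-.118]):
    c=np.array([proj(q,np.array([u[0],u[1],.005])+v) for b in boxes(1) for v in b]); l=c.min(0).astype(int)-5; g=c.max(0).astype(int)+6
    run(q,(l[0],l[1],g[0],g[1]),1,u,0,lambda x:.005)
go([.5557,-.1064,.139],1.552)
E
```

```text
225.3411764705882 207.6392156862745 675.0 [ 0.5728 -0.1078 -0.0011]
2088.105882352941 2037.1019607843139 3366.0 [ 0.58    0.3435 -0.2206]
2363.3607843137256 2301.0392156862745 3876.0 [ 0.4636  0.3599 -0.1747]
t 25.7 pos [ 0.5545 -0.1051  0.2653] rot [-3.140e+00 -1.000e-03  1.553e+00] shift tool [-0.0014  0.0014  0.1263] turn 0.001
```

The right-hand support is still in place. The bin fits don't count, because my mask also picks up the blue plastic. I'll grasp the right one.

Emit:
carry_out(commands=[[[-0.0015, 0.001, 0.03], 0, 0.41], [[0, 0, 0.04], 0, 0.41], [[0, 0, 0.02], 0, 0.41], [[0, 0, 0.01], 0, 0.41], [[0, 0, 0.01], 0, 0.41], [[0, 0, 0.01], 0, 0.41], [[0, 0, 0.006], 0, 0.41], [[0, 0, 0], 0, 0.41]], newtons=12)

```text
time: 26.7
tool_pos: [0.5558, -0.1076, 0.14]
tool_rot: [-3.141, -0.0, 1.553]
contact_force: [0.6, 0.3, -0.6]
opening: 0.0378
grip_force: 0.0
```

Emit:
carry_out(commands=[[[0, 0, 0], 0, 0.32], [[0, 0, 0], 0, 0.26], [[0, 0, 0], 0, 0.23], [[0, 0, -0.001], 0, 0.21], [[0, 0, -0.0015], 0, 0.19], [[0, 0, -0.0015], 0, 0.17], [[0, 0, -0.002], 0, 0.15], [[0, 0, -0.002], 0, 0.13], [[0, 0, -0.002], 0, 0.1], [[0, 0, -0.002], 0, 0.05], [[0, 0, 0], 0, 0], [[0, 0, 0], 0, 0]], newtons=15)

```text
time: 28.2
tool_pos: [0.556, -0.1075, 0.1522]
tool_rot: [3.141, -0.0, 1.553]
contact_force: [0.6, 0.3, 1.1]
opening: 0.0145
grip_force: 14.2
```

Emit:
carry_out(commands=[[[0, 0, -0.005], 0, 0], [[0, 0, -0.01], 0, 0], [[0, 0, -0.015], 0, 0], [[0, 0, -0.02], 0, 0], [[0, 0, -0.03], 0, 0], [[0, 0, -0.03], 0, 0], [[0, 0, -0.02], 0, 0], [[0, 0, 0], 0, 0]], newtons=25)

```text
time: 29.2
tool_pos: [0.5566, -0.1078, 0.2846]
tool_rot: [3.137, 0.001, 1.553]
contact_force: [0.5, 0.2, -0.6]
opening: 0.0117
grip_force: 24.6
```

Emit:
carry_out(commands=[[[0, 0, 0], -0.157, 0], [[-0.0193, -0.0082, 0.006], 0, 0], [[-0.0386, -0.0163, 0.012], 0, 0], [[-0.0386, -0.0163, 0.012], 0, 0], [[-0.0386, -0.0163, 0.012], 0, 0], [[-0.0386, -0.0163, 0.012], 0, 0], [[-0.0386, -0.0163, 0.012], 0, 0], [[-0.0193, -0.0082, 0.012], 0, 0], [[0, 0, 0.03], 0, 0], [[0, 0, 0.03], 0, 0], [[0, 0, 0.02], 0, 0], [[0, 0, 0.01], 0, 0], [[0, 0, 0], 0, 0]])

```text
time: 30.82
tool_pos: [0.4908, -0.3503, 0.1136]
tool_rot: [-3.141, -0.001, 1.709]
contact_force: [-0.1, 0.8, -0.1]
opening: 0.0119
grip_force: 24.6
```

Run:
```python
from h import *
go([.492,-.351,.064],1.71)
t=robot.read_camera("top"); q=robot.read_camera("side")
# bins again, without the arm over the left one
hsv=cv2.cvtColor(q["pixels"],cv2.COLOR_RGB2HSV)
for p,b in ((t,.8),): print([(np.round(d["at"]).tolist(),round(d["p"],2),at_z(p,d["at"],.0).round(3)[:2].tolist()) for n in ("bin_left","bin_right") for d in robot.tip_of(p,n)])
print([(np.round(d["at"]).tolist(),round(d["p"],2),at_z(q,d["at"],.005).round(3)[:2].tolist()) for d in robot.tip_of(q,"left_a")])
print([(np.round(d["at"]).tolist(),round(d["p"],2),at_z(q,d["at"],.055).round(3)[:2].tolist()) for d in robot.tip_of(q,"right")])
T=t["pixels"][140:265,95:415]; S=q["pixels"]
save({"pixels":np.vstack([cv2.resize(T,(768,300)),np.hstack([cv2.resize(S[110:200,270:410],(467,300)),cv2.resize(S[240:380,55:195],(301,300))])])},"bins2")
```

```text
t 30.82 pos [ 0.4908 -0.3503  0.1136] rot [-3.141e+00 -1.000e-03  1.709e+00] shift tool [-0.001   0.0012  0.0496] turn -0.001
[([140.0, 200.0], 0.97, [0.531, 0.332]), ([369.0, 212.0], 0.81, [0.495, -0.346])]
[([177.0, 342.0], 0.94, [0.468, 0.343]), ([321.0, 299.0], 0.82, [0.323, 0.148]), ([131.0, 303.0], 0.61, [0.585, 0.329])]
[([324.0, 212.0], 0.9, [0.401, -0.02]), ([288.0, 247.0], 0.83, [0.408, 0.114]), ([344.0, 140.0], 0.61, [0.499, -0.362]), ([174.0, 342.0], 0.5, [0.441, 0.373])]
```

View pics/bins2.png

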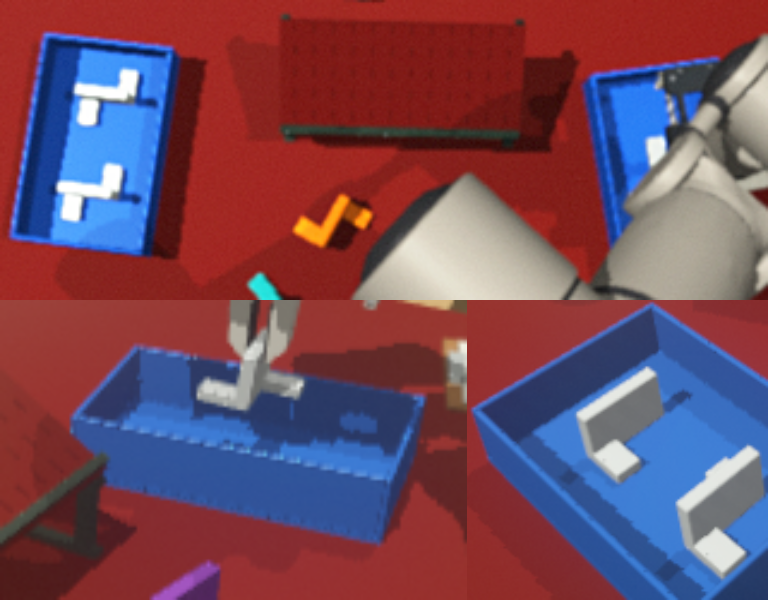

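Both left-hand supports stand upright in the left bin, and the right-hand one hangs upright over the middle of the right bin. I'll lower it.

Emit:
carry_out(commands=[[[0, 0, 0.015], 0, 0], [[0, 0, 0.013], 0, 0], [[0, 0, 0.01], 0, 0], [[0, 0, 0.006], 0, 0], [[0, 0, 0.003], 0, 0], [[0, 0, 0.002], 0, 0], [[0, 0, 0], 0, 0]])

```text
time: 32.0
tool_pos: [0.4912, -0.3506, 0.0654]
tool_rot: [3.141, 0.0, 1.71]
contact_force: [0.7, -0.3, -0.0]
opening: 0.0117
grip_force: 24.6
```

Emit:
carry_out(commands=[[[0, 0, 0.0015], 0, 0], [[0, 0, 0.0015], 0, 0], [[0, 0, 0.001], 0, 0], [[0, 0, 0], 0, 0]])

```text
time: 32.5
tool_pos: [0.4911, -0.3505, 0.0612]
tool_rot: [-3.142, -0.0, 1.71]
contact_force: [0.4, -0.3, -1.9]
opening: 0.0122
grip_force: 24.6
```

Emit:
carry_out(commands=[[[0, 0, 0.0015], 0, 0], [[0, 0, 0], 0, 0]])

```text
time: 32.75
tool_pos: [0.491, -0.3505, 0.0596]
tool_rot: [-3.141, -0.0, 1.71]
contact_force: [-0.7, 0.4, 0.4]
opening: 0.0121
grip_force: 24.6
```

Emit:
carry_out(commands=[[[0, 0, 0.0015], 0, 0], [[0, 0, 0.001], 0, 0], [[0, 0, 0], 0, 0]])

```text
time: 33.12
tool_pos: [0.4911, -0.3505, 0.0573]
tool_rot: [-3.142, 0.0, 1.71]
contact_force: [0.7, -0.9, -0.3]
opening: 0.012
grip_force: 24.6
```

Emit:
carry_out(commands=[[[0, 0, 0.001], 0, 0], [[0, 0, 0], 0, 0]])

```text
time: 33.38
tool_pos: [0.4915, -0.3506, 0.0566]
tool_rot: [3.141, 0.001, 1.71]
contact_force: [1.5, 0.1, 1.6]
opening: 0.0114
grip_force: 24.7
```

Emit:
carry_out(commands=[[[0, 0, 0.001], 0, 0], [[0, 0, 0], 0, 0], [[0, 0, -0.001], 0, 0.14], [[0, 0, 0], 0, 0.18], [[0, 0, 0], 0, 0.3], [[0, 0, 0], 0, 0.41], [[0, 0, 0], 0, 0.41], [[0, 0, -0.02], 0, 0.41], [[0, 0, -0.04], 0, 0.41], [[0, 0, -0.06], 0, 0.41], [[0, 0, -0.06], 0, 0.41], [[0.05, 0, -0.03], 0, 0.41], [[0, 0, 0], 0, 0.41], [[0, 0, 0], 0, 0.41]])

```text
time: 35.12
tool_pos: [0.484, -0.301, 0.2659]
tool_rot: [-3.141, 0.0, 1.71]
contact_force: [0.2, -0.0, -0.6]
opening: 0.0377
grip_force: 0.0
```

```bash
sed -i 's/return ((r>.75)/return ((v[...,2]<1.25*v[...,0])\&(r>.75)/' fit.py
python3 - <<'E'
from f5 import *
for h,u in ((1,[.5855,.332,-.118]),(1,[.4678,.3477,-.118]),(-1,[.4912,-.3505,.14])):
    c=np.array([proj(q,np.array([u[0],u[1],.005])+v) for b in boxes(h) for v in b]); l=c.min(0).astype(int)-4; g=c.max(0).astype(int)+5
    for tilt in (-.12,0,.12): run(q,(l[0],l[1],g[0],g[1]),h,u,tilt,lambda x:.005)
print(robot.observe()["opening"],robot.observe()["tool_pos"])
E
```

```text
156.65490196078431 135.44313725490196 1180.0 [ 0.5857  0.3306 -0.1004]
205.0078431372549 84.7921568627451 1180.0 [ 0.5889  0.3298 -0.0874]
322.06666666666666 95.2313725490196 1180.0 [ 0.592   0.3289 -0.091 ]
218.078431372549 178.7843137254902 1385.0 [ 0.4689  0.346  -0.1279]
252.63529411764705 115.42352941176469 1385.0 [ 0.471   0.346  -0.0931]
388.24313725490197 147.67450980392158 1385.0 [ 0.4741  0.3446 -0.1099]
203.16470588235293 169.1529411764706 165.0 [ 0.4917 -0.3585  0.212 ]
205.70588235294116 157.51372549019607 165.0 [ 0.4966 -0.3631  0.1884]
260.44313725490196 156.278431372549 165.0 [ 0.5009 -0.3666  0.1738]
0.03766654516951182 [ 0.48388184 -0.30130012  0.26525073]
```

Both left supports fit best at zero tilt. The wall hides the right one from the side camera, so I'll check it numerically with the wrist camera.

Run:
```python
from f5 import *
w=wrist(); u=[.4915,-.3506,.14]
c=np.array([proj(w,np.array([u[0],u[1],.005])+v) for b in boxes(-1) for v in b]); print(c.min(0),c.max(0),[(np.round(d["at"]),round(d["p"],2)) for d in robot.tip_of(w,"right")][:2], proj(w,[*u[:2],.005]))
```

```text
[229.52088039 175.72451509] [283.49656768 228.41746097] [(array([254., 197.]), 0.93)] [256.00123885 196.58758353]
```

Run:
```python
from f5 import *
w=wrist(); u=[.4915,-.3506,.14]
for t in (-.2,-.1,0,.1,.2): run(w,(224,170,290,234),-1,u,t,lambda x:.005)
```

```text
486.27450980392155 279.23137254901957 998.0 [ 0.4875 -0.3497  0.0795]
346.6235294117647 158.3764705882353 998.0 [ 0.4883 -0.3501  0.1134]
189.98039215686276 66.18823529411765 998.0 [ 0.4897 -0.3494  0.1455]
193.23137254901962 157.4823529411765 998.0 [ 0.4913 -0.3495  0.1431]
316.2980392156863 278.5450980392157 998.0 [ 0.4913 -0.3497  0.175 ]
```

The right one is upright at (.490,-.349), a clear best fit at zero tilt. I'll hand in.

```bash
python3 -c "
from cell import robot
print(robot.hand_in())"
```

```text
the job is handed in; nothing more can be done
None
```

I handed the job in at about 35 s: both left-hand supports stand upright in the left bin and the right-hand one in the right bin, all set down gently and released; the hand-in returned no verdict.

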